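Clamp the jigsaw board with the ratchet knob

ROBOT

A 6-joint arm with a two-finger parallel gripper is mounted at the origin on the work surface. World frame = base frame: x ahead of the robot, y to its left, z up, the work surface at z = 0. Lengths are in m, angles in rad, forces in N, time in s.
With the tool pointing down it reaches from about 0.425 to 0.95 m from the base axis. Payload 3.5 kg.
Tool frame: the origin (TCP) lies on the centre line of the jaws, within the pads' length; the fingertips stand 17 mm ahead of it and the grasp point (between the pads) lies 2 mm behind it; x points along the fingers, z is the direction in which the jaws open and shut, and the axes are right-handed (so a half turn about x gives the same grasp; the last joint's range is limited). The gripper opens to 85 mm and grips with 20 to 120 N. Pads are 22 mm wide; open, the fingers measure 114 mm over their backs; the gripper's body (76 mm by 85 mm) begins 54 mm behind the grasp point. The pads swing forward as they close: fully open they stand 13 mm farther back than shut.
Start: joints at [1.1, 0.286, 1.577, -0, 1.279, -0.15], TCP at [0.213, 0.641, 0.248] pointing down, gripper open.
Joint ranges: [-2.77, 2.77], [-0.9, 2.22], [0.21, 2.48], [-1.53, 4.67], [0.24, 2.81], [-2.84, 2.84]. Speed limits (rad/s): [2.79, 2.79, 3.14, 3.14, 3.14, 3.14].

INTERFACE

Orientations are given as a unit quaternion [w, x, y, z].
In Python, from plant import get_state, snapshot, camera_info, close_job, spot_in, regions_of, landmark_of gives the robot as it stands.
- The arm moves only by the tool play_rows, never from a script. Its argument "increments" is a list of rows, each an object with "offset": the shift along the tool's x, y, z in mm, a list of three; "turn": the turn about the tool's x in degrees; "fingers": the opening, from 0 (shut) to 1 (fully open). In form: [{"offset": [dx, dy, dz], "turn": turn, "fingers": fingers}, ...]. A call has 1 to 8 rows; each row shifts and turns the commanded pose from where the row before left it, along the tool's axes as they then stand; what a row does not reach is not made up. A row lasts 1/10 s, in which the tool goes at most 50 mm and 8.59 degrees, less where a joint would pass 70% of its speed; a pose out of reach is approached as far as the arm can. A call is refused whole if a number of a shift passes 50 or a number of a turn 8.59, either way. A call with a gripper value outside its range is refused whole. The fingers move at their own pace and stop on an object; "squeeze" is the grip in N (left out, the last holds). Time passes only in rows, so rows that do not move let the fingers close. It gives the time, the measured TCP pose, the force and the opening at its end, in the units of the state.
- get_state(): the state, without advancing time (a new reading comes with each control period).
- snapshot(name): name is "scene" or "side" or "wrist"; returns (picture, depth): 384x512x3 uint8, blue, green, red; 384x512 float32, m along the optical axis (not along the pixel's ray), 0 where there is no reading.
- camera_info(name): a dict with "fx", "fy", "cx", "cy" (pixels), "R" (3x3) and "t" (3): a world point X has camera coordinates R X + t. Camera axes: x right, y down, z forward; pixel columns grow to the right and rows downward; lengths in m; the calibration is good to about 2 mm. A picture is of the moment at which its call begins: read the wrist's pose just before it. camera_info takes no time and is no camera call; for the wrist camera it gives the pose at the moment of the call.
- close_job(): hands the job in, once; it reports no verdict.
Trained networks look in the newest picture that a camera, given by its name, has taken for a name from the list of things; names that differ only in an ending like _2 or _b are one class to them, and where a whole thing is asked for, a point or a joint stands for the part that bears it (a point fixed in the world has none). Each returns a list of dicts, best first, with "score" (0 to 1); they miss things now and then, are a little off and sometimes report something else, mostly with a low value. They report only what shows in the picture. A call takes as long as a camera call.
- spot_in(camera, name): "centre" ([x, y, z] in m, in world coordinates, good to about 4 mm: the middle of the surface that is visible of it).
- regions_of(camera, name): "mask" (384x512 bool, what is visible of it).
- landmark_of(camera, name): "centre" ([x, y, z] in m, in world coordinates, good to about 4 mm: a listed point, or the origin of a listed thing).
The state is a dict: "time_s": time; "joint_pos": joint angles; "joint_velocities": joint speeds; "joint_torque": joint torques, N m; "tool_pos": TCP position; "orientation": TCP orientation; "contact_force": force on the tool from outside, world axes, zero at the start; "ft_torque": the same for the moment, N m; "opening": finger opening in m.
Only numpy, scipy, OpenCV 4.12 (cv2) and the standard library are available. Lean on these libraries where they do the work, as an engineer would, in place of code of your own. Each camera call takes 0.05 s, during which the arm holds its last target.

TASK

Clamp the jigsaw board in its table clamp: wind the ratchet knob clockwise, click by click, until the board is pressed firmly against the stop bar and the jaw's sprung pad is pushed in about half-way, then let go so that the pawl holds it there. Do not crush the board by pushing the pad all the way in, and leave the tub, mug and glue bottle where they stand.

Things in the scene. Friction and masses are not known exactly. Their poses are not given: they have to be found in the camera images.
- knob_grip (a point): Black bar knob on top of the ratchet wheel, turning with it: an upright bar 56 mm long (this point's x), 18 mm wide (y), 40 mm tall (z up), the same after a half turn. The point is on the vertical turning axis, 16 mm below the bar's top and 24 mm above its foot; under the foot a hub, radius 17, 6 mm high, then the wheel, whose top is 30 mm below this point. Clear all round.
- wheel_center (a point): Centre of the top of the toothed steel wheel, radius 35 mm, 18 teeth of 20 degrees; does not turn; axes as the clamp. Wound clockwise seen from above, each radian drives the jaw 14 mm to the stop bar (4.9 mm a tooth). About 1.6 to 3 rad are needed in all, differing each time. Torque felt on the knob: return spring 0.04 to 0.06 N m plus 0.014 N m for each newton of squeeze.
- pawl_pivot (a point): Pivot of the sprung brass pawl beside the wheel, on the clamp, top 54 mm above the table; axes as the clamp. The pawl lets the wheel turn clockwise only: a released knob is drawn back to the last tooth that clicked past and stays there. A tooth too many cannot be taken back with the knob. The start is on a tooth.
- jaw_way (a point): Fixed point on the base plate's top, at its middle; axes as the clamp. Near it the jaw, a block 120 mm wide, slides along y. On two pins in front of it stands a pad plate, sprung: 3 N at first, plus 1.4 N a mm; hard stop after 14 mm (22.6 N). Half-way in is 7 mm, 13 N. At the start 18 to 32 mm of free travel lie before the squeeze: not given, so feel or see it.
- clamp: Grey base plate of the clamp, 220 mm (x) by 400 mm (y) by 15 mm, fixed to the table; origin at the centre of its underside, z up. Along its y: stop bar at the +y end, then the board, the sprung pad, the jaw, and the ratchet on a grey housing (150 by 110 mm, top 45 mm above the table), whose axis is at x 0, y -125 mm.
- stop: Aluminium stop bar fixed across the +y end of the clamp base, 200 mm (x) by 18 mm (y) by 30 mm high; origin at the centre of its underside, axes as the clamp.
- board_center (a point): Centre of the loose jigsaw board, a wooden board 180 mm (x) by 150 mm (y) by 12 mm, 0.3 kg, lying on the clamp base between pad and stop bar; axes nearly as the clamp. The pad pushes it along +y; about 4 to 14 mm are free between it and the stop bar at the start. Sliding it takes 1 to 2.5 N.
- tub: Open clear plastic tub with jigsaw pieces, 150 by 120 by 65 mm, bystander; origin at the centre of its underside.
- mug: White mug, radius 38, 90 mm tall, bystander; origin at the centre of its underside.
- glue: White glue bottle, radius 26, 130 mm tall, bystander; origin at the centre of its underside.

How it is judged:
At the end, for the whole second after the job is handed in: The board lies still, squeezed against the stop bar with 7.5 to 18.5 N (sprung pad pushed in between about 3 and 11 of its 14 mm), held by the pawl with the knob let go (contact force between stop and board between 7.5 and 18.5 N and linear speed of board below 0.01 m/s); the robot touches nothing.
It fails at once if the board is crushed: squeezed with more than 27 N, the pad all the way in (contact force between stop and board above 27 N).
It fails at once if a bystander is shoved more than 30 mm (distance of any of tub, mug, glue from where it was at the start of the episode above 0.03 m).
It also fails if it takes over 53 s, if anything falls off the work surface, if the arm or the gripper's body presses on something with over 40 N, if the wrist force passes 120 N, or if a joint passes its speed limit or range.

## Working session

There is one attempt and no reset: what is moved stays moved. The work goes in short steps, Python scripts to look and compute and a tool call to move; the robot and the scene stay as the last step left them, time stands still between calls to the robot, and variables do not carry over. Pictures are saved under pics/ and viewed, and the job is handed in when it is done.

Besides the shell and the picture viewer there is one more tool, called by a JSON object that holds its "name" and its "arguments". play_rows: Moves the arm, as the interface text tells. Its arguments: {"type":"object","properties":{"increments":{"type":"array","items":{"type":"object","properties":{"offset":{"type":"array","items":{"type":"number"}},"turn":{"type":"number"},"fingers":{"type":"number"}}}},"squeeze":{"type":"number"}},"required":["increments"]}

```bash
mkdir -p pics; ls; python3 - <<'E'
from plant import *
import cv2
s=get_state();print({k:s[k] for k in('time_s','tool_pos','orientation','contact_force','opening')})
for c in('scene','side'):
    p,d=snapshot(c);cv2.imwrite(f'pics/{c}0.png',p)
    for n in('knob_grip','wheel_center','pawl_pivot','jaw_way','clamp','stop','board_center'):
        r=landmark_of(c,n);print(c,n,[([round(float(v),4) for v in q['centre']],round(q['score'],2)) for q in r[:2]])
print(get_state()['time_s'])
E
```

```text
pics
{'time_s': 0.0, 'tool_pos': array([0.21253681, 0.64000503, 0.24692901]), 'orientation': array([ 0.57268736, -0.41410342,  0.57419397,  0.41333864]), 'contact_force': array([ 0.14616202, -0.02056052, -0.35877301]), 'opening': 0.08572327404455525}
scene knob_grip [([0.5747, -0.1639, 0.085], 0.68), ([0.5418, 0.0519, 0.0185], 0.22)]
scene wheel_center [([0.5681, -0.1677, 0.0598], 0.97)]
scene pawl_pivot [([0.6189, -0.1343, 0.0516], 0.68)]
scene jaw_way [([0.5518, -0.0402, 0.0159], 0.83)]
scene clamp [([0.5538, -0.0447, -0.0026], 0.72)]
scene stop [([0.5274, 0.1428, 0.0145], 0.67)]
scene board_center [([0.5442, 0.0506, 0.0185], 0.68)]
side knob_grip [([0.5704, -0.1676, 0.0868], 0.71)]
side wheel_center [([0.5707, -0.1632, 0.0574], 0.7)]
side pawl_pivot [([0.6203, -0.1301, 0.0594], 0.6)]
side jaw_way [([0.5541, -0.0456, 0.0132], 0.78)]
side clamp [([0.5507, -0.04, 0.0022], 0.76), ([0.5286, 0.1375, 0.0171], 0.47)]
side stop [([0.5253, 0.1399, 0.0164], 0.91), ([0.534, -0.4471, -0.0037], 0.38)]
side board_center [([0.5385, 0.0504, 0.0204], 0.75)]
0.8
```

View pics/scene0.png

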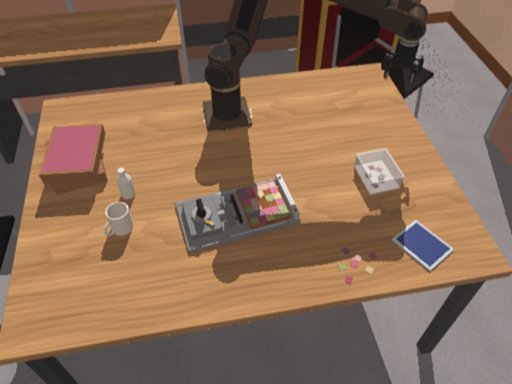

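View pics/side0.png

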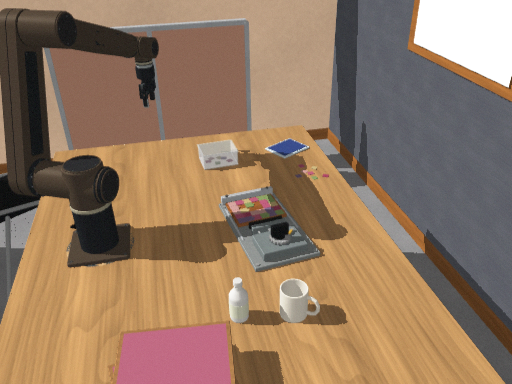

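```bash
cat > h.py <<'E'
from plant import *
import cv2,numpy as np
from scipy.spatial.transform import Rotation as Ro
def cloud(d,ci):
    v,u=np.mgrid[0:384,0:512]
    P=np.stack([(u-ci['cx'])/ci['fx']*d,(v-ci['cy'])/ci['fy']*d,d],-1)
    return (P-np.array(ci['t']))@np.array(ci['R'])
def Rt(s):
    w,x,y,z=s['orientation'];return Ro.from_quat([x,y,z,w]).as_matrix()
def show(tag=''):
    s=get_state();R=Rt(s)
    print(tag,round(s['time_s'],2),np.round(s['tool_pos'],4),'F',np.round(s['contact_force'],1),'M',np.round(s['ft_torque'],2),'op',round(s['opening'],4),'x',np.round(R[:,0],3),'zang',round(np.degrees(np.arctan2(R[1,2],R[0,2])),1),'q6',round(s['joint_pos'][5],3))
    return s
E
python3 - <<'E'
from h import *
s=show()
print(Rt(s).round(3))
for c in('scene','side'):
    p,d=snapshot(c);P=cloud(d,camera_info(c))
    m=(abs(P[...,0]-.571)<.06)&(abs(P[...,1]+.165)<.06)&(P[...,2]>.075)&(P[...,2]<.14)&(d>0)
    Q=P[m];print(c,m.sum(),Q[:,2].max())
    T=Q[Q[:,2]>np.percentile(Q[:,2],99)-.005]
    (cx,cy),(w,h),a=cv2.minAreaRect((T[:,:2]*1000).astype(np.float32))
    box=cv2.boxPoints(((cx,cy),(w,h),a));print(len(T),cx,cy,w,h,a,T[:,2].mean())
    l=np.array(box);e=[l[1]-l[0],l[2]-l[1]];e=max(e,key=np.linalg.norm);print('long ang',np.degrees(np.arctan2(e[1],e[0])))
E
```

```text
0.8 [0.2128 0.6406 0.2483] F [ 0.8 -0.3 -0. ] M [0.03 0.   0.04] op 0.0856 x [ 0. -0. -1.] zang 71.6 q6 -0.15
[[ 0.    -0.949  0.315]
 [-0.     0.315  0.949]
 [-1.    -0.    -0.   ]]
scene 103 0.111119893348208
13 574.3441162109375 -166.4470672607422 52.43073654174805 16.25201416015625 11.137568473815918 0.10778073235963521
long ang 11.137581
side 187 0.10816586342893444
48 571.4625244140625 -169.4566192626953 54.37085723876953 18.936368942260742 8.040689468383789 0.1048617176970802
long ang 8.040692
```

The scene view shows the knob at about (200,208), the board at (265,203) and the stop bar at (287,193). The mug (118,220) and glue (125,185) stand off the -y end. The clamp is yawed about 8° and the bar lies roughly along clamp x. With zang = q1−q6, starting the grip at zang ≈ 99° allows all the winding in one grasp, so I turn to that first.

{"name": "play_rows", "arguments": {"increments": [{"offset": [0,-27,-32],"turn": -7,"fingers": 1},{"offset": [0,-30,-31],"turn": -7,"fingers": 1},{"offset": [0,-33,-30],"turn": -7,"fingers": 1},{"offset": [0,-36,-30],"turn": -6,"fingers": 1},{"offset": [0,-30,-40],"turn": 0,"fingers": 1},{"offset": [0,-30,-40],"turn": 0,"fingers": 1},{"offset": [0,-30,-40],"turn": 0,"fingers": 1},{"offset": [0,-10,-40],"turn": 0,"fingers": 1}]}}

```text
time_s: 1.7
tool_pos: [0.4449, 0.3597, 0.2487]
orientation: [-0.462, 0.536, -0.461, -0.535]
contact_force: [0.5, -0.5, -0.0]
opening: 0.0855
```

```bash
cat > go.py <<'E'
from h import *
import sys
s=show();R=Rt(s)
g=np.array([float(a) for a in sys.argv[1:4]])
print('tool delta mm',((g-s['tool_pos'])@R*1000).round(1))
ci=camera_info('wrist');print('cam pos',(-np.array(ci['R']).T@ci['t']).round(3),'fwd',np.array(ci['R'])[2].round(2))
E
python3 go.py .571 -.167 .25
```

```text
1.7 [0.4449 0.3597 0.2487] F [ 0.5 -0.5 -0. ] M [ 0.03  0.   -0.  ] op 0.0855 x [ 0.002  0.    -1.   ] zang 98.5 q6 -1.217
tool delta mm [  -1.3  -46.5 -539.5]
cam pos [0.366 0.349 0.374] fwd [ 0.31  0.05 -0.95]
```

{"name": "play_rows", "arguments": {"increments": [{"offset": [0,-4,-49],"turn": 0,"fingers": 1},{"offset": [0,-4,-49],"turn": 0,"fingers": 1},{"offset": [0,-4,-49],"turn": 0,"fingers": 1},{"offset": [0,-4,-49],"turn": 0,"fingers": 1},{"offset": [0,-4,-49],"turn": 0,"fingers": 1},{"offset": [0,-4,-49],"turn": 0,"fingers": 1},{"offset": [0,-4,-49],"turn": 0,"fingers": 1},{"offset": [0,-4,-49],"turn": 0,"fingers": 1}]}}

```text
time_s: 2.5
tool_pos: [0.533, -0.0234, 0.2488]
orientation: [-0.461, 0.536, -0.461, -0.536]
contact_force: [0.6, -0.1, 0.3]
opening: 0.0858
```

{"name": "play_rows", "arguments": {"increments": [{"offset": [0,-4,-49],"turn": 0,"fingers": 1},{"offset": [0,-4,-49],"turn": 0,"fingers": 1},{"offset": [0,-4,-49],"turn": 0,"fingers": 1},{"offset": [0,0,0],"turn": 0,"fingers": 1},{"offset": [0,0,0],"turn": 0,"fingers": 1}]}}

```text
time_s: 3.0
tool_pos: [0.5666, -0.1658, 0.2481]
orientation: [0.462, -0.535, 0.462, 0.536]
contact_force: [1.0, 0.8, 0.3]
opening: 0.0854
```

```bash
python3 go.py .571 -.167 .25; cat > look.py <<'E'
from h import *
import sys
tag=sys.argv[1]
ci=camera_info('wrist');p,d=snapshot('wrist');cv2.imwrite(f'pics/w{tag}.png',p);P=cloud(d,ci)
np.savez(f'w{tag}.npz',P=P,d=d,p=p)
for n in('knob_grip','wheel_center','jaw_way','board_center','stop'):
    print(n,[(np.round(q['centre'],4),round(q['score'],2)) for q in landmark_of('wrist',n)[:1]])
m=(abs(P[...,0]-.571)<.05)&(abs(P[...,1]+.165)<.05)&(P[...,2]>.094)&(P[...,2]<.115)&(d>0)
if m.sum()>10:
    Q=P[m];print(m.sum(),np.percentile(Q[:,2],[1,50,99]))
    T=Q[Q[:,2]>np.median(Q[:,2])-.002]
    (cx,cy),(w,h),a=r=cv2.minAreaRect((T[:,:2]*1000).astype(np.float32))
    l=cv2.boxPoints(r);e=max([l[1]-l[0],l[2]-l[1]],key=np.linalg.norm);print('knob',cx,cy,w,h,'ang',np.degrees(np.arctan2(e[1],e[0])))
E
python3 look.py 1
```

```text
3.0 [ 0.5666 -0.1658  0.2481] F [1.  0.8 0.3] M [-0.01 -0.01  0.03] op 0.0854 x [-0.001  0.001 -1.   ] zang 98.5 q6 -2.176
tool delta mm [-1.9 -4.2 -1.8]
cam pos [ 0.488 -0.177  0.373] fwd [ 0.3   0.05 -0.95]
knob_grip [(array([ 0.5687, -0.1694,  0.085 ]), 0.59)]
wheel_center [(array([ 0.5682, -0.1676,  0.0593]), 0.82)]
jaw_way [(array([ 0.5546, -0.0404,  0.014 ]), 0.7)]
board_center [(array([0.5364, 0.0569, 0.0221]), 0.96)]
stop [(array([ 0.5659, -0.171 ,  0.083 ]), 0.59)]
1106 [0.09653856 0.10020257 0.10187851]
knob 569.2962036132812 -167.06893920898438 54.57072067260742 17.464502334594727 ang 7.7863154
```

View pics/w1.png

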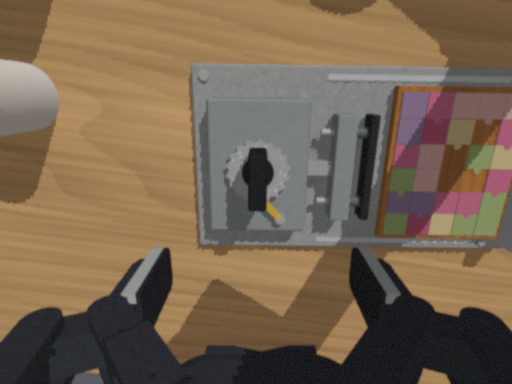

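```bash
python3 - <<'E'
from h import *
z=np.load('w1.npz');P=z['P'];d=z['d'];p=z['p']
a=np.radians(7.8);ex=np.array([np.cos(a),np.sin(a)]);ey=np.array([-np.sin(a),np.cos(a)])
o=np.array([.5693,-.1671])+.125*ey
X=(P[...,:2]-o)@ex;Y=(P[...,:2]-o)@ey
for x0 in(-.03,.0,.03):
  print('x',x0)
  for y in np.arange(-.06,.17,.004):
    m=(abs(X-x0)<.005)&(abs(Y-y)<.002)&(d>0)&(P[...,2]<.12)
    if m.sum(): print(f"{y*1000:.0f}:{1000*np.median(P[...,2][m]):.0f}/{p[m].mean(0).astype(int)}",end=' ')
  print()
E
```

```text
x -0.03
-60:14/[107 108 108] -56:15/[107 108 108] -52:15/[87 88 88] -48:14/[84 84 85] -44:15/[78 78 78] -40:41/[91 91 88] -36:44/[125 126 121] -32:44/[125 125 120] -28:44/[125 125 120] -24:45/[125 125 120] -20:44/[117 117 113] -16:34/[66 66 66] -12:24/[73 74 72] -8:23/[52 53 52] -4:39/[34 34 34] 0:42/[39 39 41] 4:41/[72 73 73] 12:15/[111 112 112] 16:15/[127 129 128] 20:14/[97 98 98] 24:20/[48 69 93] 28:26/[ 57  88 133] 32:28/[116  95 126] 36:28/[119  97 126] 40:28/[119  96 116] 44:28/[99 79 94] 48:28/[80 64 83] 52:28/[79 64 86] 56:28/[74 60 88] 60:28/[ 68  57 104] 64:28/[ 67  55 104] 68:28/[ 68  56 104] 72:28/[ 68  56 104] 76:28/[ 67  54 103] 80:29/[ 67  55 104] 84:28/[ 65  66 103] 88:28/[ 66  94 110] 92:28/[ 68  96 112] 96:28/[ 71  99 113] 100:28/[ 75 103 117] 104:28/[ 72 100 115] 108:28/[ 67  95 111] 112:28/[ 64  93 109] 116:27/[42 71 94] 120:27/[39 67 94] 124:26/[38 67 94] 128:26/[ 45  78 104] 132:26/[ 54  95 129] 136:27/[ 57 101 139] 140:27/[ 64  89 131] 144:28/[106 101 158] 148:28/[111 100 162] 152:28/[112  96 161] 156:29/[114  92 163] 160:28/[111  97 162] 
x 0.0
-60:35/[138 138
[... 1462 characters left out ...]
21/[45 63 86] 28:27/[46 65 91] 32:28/[73 76 80] 36:28/[73 77 81] 40:28/[66 86 82] 44:28/[63 91 84] 48:28/[69 80 82] 52:29/[72 75 80] 56:28/[74 76 85] 60:29/[84 75 93] 64:29/[84 75 95] 68:28/[83 75 94] 72:29/[83 75 94] 76:28/[84 77 97] 80:28/[84 74 92] 84:28/[79 71 97] 88:28/[ 59  59 100] 92:28/[55 57 99] 96:28/[54 56 98] 100:28/[ 68  69 119] 104:28/[ 88  87 148] 108:28/[ 82  89 149] 112:28/[ 83  86 146] 116:27/[ 83  91 152] 120:28/[ 87  94 156] 124:28/[ 87  92 155] 128:28/[ 89  92 154] 132:28/[ 84  95 155] 136:28/[ 85  94 155] 140:28/[ 81  92 138] 144:28/[ 98 114 139] 148:29/[101 124 140] 152:29/[108 102 153] 156:28/[113  94 161] 160:28/[104 114 148] 164:28/[100 122 141] 168:28/[ 96 112 145]
```

{"name": "play_rows", "arguments": {"increments": [{"offset": [25,-2.5,1],"turn": 0.7,"fingers": 1},{"offset": [30,0,0],"turn": 0,"fingers": 1},{"offset": [30,0,0],"turn": 0,"fingers": 1},{"offset": [30,0,0],"turn": 0,"fingers": 1},{"offset": [25,0,0],"turn": 0,"fingers": 1},{"offset": [22,0,0],"turn": 0,"fingers": 1},{"offset": [0,0,0],"turn": 0,"fingers": 1}]}}

```text
time_s: 4.0
tool_pos: [0.5666, -0.1615, 0.0827]
orientation: [0.463, -0.531, 0.465, 0.536]
contact_force: [-1.5, 0.5, -0.7]
opening: 0.0854
```

```bash
python3 go.py .5693 -.1671 .086; python3 look.py 2
```

```text
4.0 [ 0.5666 -0.1615  0.0827] F [-1.5  0.5 -0.7] M [0.02 0.   0.02] op 0.0854 x [-0.007  0.003 -1.   ] zang 98.0 q6 -2.16
tool delta mm [-3.4 -1.9 -5.9]
cam pos [ 0.489 -0.172  0.208] fwd [ 0.3   0.05 -0.95]
knob_grip [(array([ 0.5704, -0.1717,  0.0851]), 0.76)]
wheel_center []
jaw_way [(array([ 0.5539, -0.0422,  0.0153]), 0.96)]
board_center []
stop []
7813 [0.09446981 0.10052684 0.11444815]
knob 568.3346557617188 -165.7039794921875 98.03868865966797 54.034122467041016 ang 82.032524
```

View pics/w2.png

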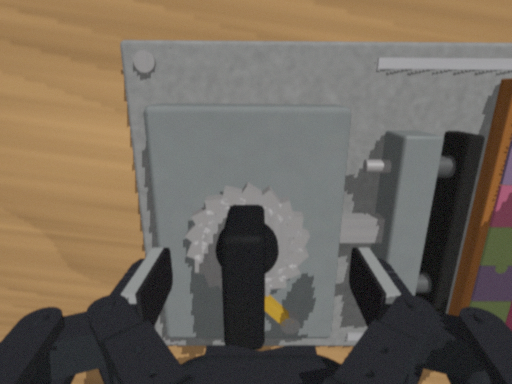

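```bash
python3 go.py .5693 -.1671 .086; python3 - <<'E'
from h import *
z=np.load('w2.npz');P=z['P'];d=z['d']
v,u=np.mgrid[0:384,0:512]
m=(u>205)&(u<290)&(v>190)&(v<355)&(P[...,2]>.097)&(P[...,2]<.104)&(d>0)
Q=P[m];print(np.median(Q[:,2]))
r=cv2.minAreaRect((Q[:,:2]*1000).astype(np.float32));print(r,cv2.boxPoints(r))
E
```

```text
4.3 [ 0.5702 -0.1639  0.0883] F [ 0.  -0.4  0.4] M [-0.02  0.05  0.02] op 0.0854 x [ 0.003 -0.001 -1.   ] zang 97.9 q6 -2.16
tool delta mm [ 2.3  1.3 -3.1]
cam pos [ 0.491 -0.174  0.213] fwd [ 0.31  0.04 -0.95]
0.10034288098328617
((569.1766357421875, -167.38223266601562), (55.388580322265625, 18.039772033691406), 7.62606954574585) [[ 540.5303  -162.11736]
 [ 542.9243  -179.99757]
 [ 597.823   -172.64711]
 [ 595.42896 -154.76689]]
```

Knob centre is (0.5692, −0.1673), top about 0.101, bar angle 7.6°, and both wrist views agree. I'll make a small correction, let it settle and close.

{"name": "play_rows", "arguments": {"increments": [{"offset": [2,1.4,-3.3],"turn": 0.3,"fingers": 1},{"offset": [0,0,0],"turn": 0,"fingers": 1},{"offset": [0,0,0],"turn": 0,"fingers": 1},{"offset": [0,0,0],"turn": 0,"fingers": 1}]}}

```text
time_s: 4.7
tool_pos: [0.5681, -0.1671, 0.0844]
orientation: [-0.466, 0.532, -0.466, -0.532]
contact_force: [-0.3, 0.7, 0.2]
opening: 0.0856
```

```bash
python3 go.py .5692 -.1673 .086
```

```text
4.7 [ 0.5681 -0.1671  0.0844] F [-0.3  0.7  0.2] M [ 0.02 -0.   -0.04] op 0.0856 x [ 0.  0. -1.] zang 97.6 q6 -2.161
tool delta mm [-1.6 -1.1 -0.3]
cam pos [ 0.489 -0.177  0.21 ] fwd [ 0.31  0.04 -0.95]
```

{"name": "play_rows", "arguments": {"increments": [{"offset": [-1.5,-1,0],"turn": 0,"fingers": 0},{"offset": [0,0,0],"turn": 0,"fingers": 0},{"offset": [0,0,0],"turn": 0,"fingers": 0},{"offset": [0,0,0],"turn": 0,"fingers": 0},{"offset": [0,0,0],"turn": 0,"fingers": 0},{"offset": [0,0,0],"turn": 0,"fingers": 0},{"offset": [0,0,0],"turn": 0,"fingers": 0},{"offset": [0,0,0],"turn": 0,"fingers": 0}], "squeeze": 45}}

```text
time_s: 5.5
tool_pos: [0.5693, -0.1682, 0.0861]
orientation: [-0.465, 0.533, -0.466, -0.531]
contact_force: [0.2, -5.2, -0.1]
opening: 0.0171
```

```bash
python3 go.py .5692 -.1673 .086
```

```text
5.5 [ 0.5693 -0.1682  0.0861] F [ 0.2 -5.2 -0.1] M [-0.53  0.03  0.05] op 0.0171 x [ 0.001 -0.002 -1.   ] zang 97.6 q6 -2.16
tool delta mm [ 0.1 -0.   0.9]
cam pos [ 0.49  -0.177  0.211] fwd [ 0.31  0.04 -0.95]
```

{"name": "play_rows", "arguments": {"increments": [{"offset": [0,0,-1],"turn": 4,"fingers": 0},{"offset": [0,0,0],"turn": 8,"fingers": 0},{"offset": [0,0,0],"turn": 8,"fingers": 0},{"offset": [0,0,0],"turn": 8,"fingers": 0},{"offset": [0,0,0],"turn": 8,"fingers": 0},{"offset": [0,0,0],"turn": 5,"fingers": 0},{"offset": [0,0,0],"turn": 0,"fingers": 0},{"offset": [0,0,0],"turn": 0,"fingers": 0}], "squeeze": 60}}

```text
time_s: 6.3
tool_pos: [0.5695, -0.1675, 0.0861]
orientation: [0.623, -0.336, 0.622, 0.336]
contact_force: [0.0, -0.0, 0.8]
opening: 0.0173
```

```bash
python3 go.py .5693 -.1680 .086;python3 look.py 3
```

```text
6.3 [ 0.5695 -0.1675  0.0861] F [ 0.  -0.   0.8] M [ 0.36 -0.21  0.03] op 0.0173 x [ 0.001  0.001 -1.   ] zang 56.7 q6 -1.448
tool delta mm [ 0.1 -0.1 -0.6]
cam pos [ 0.503 -0.123  0.211] fwd [ 0.26 -0.17 -0.95]
knob_grip [(array([ 0.5711, -0.1674,  0.0842]), 0.91)]
wheel_center []
jaw_way [(array([ 0.5542, -0.0401,  0.0121]), 0.91)]
board_center [(array([ 0.6203, -0.1369,  0.0557]), 0.17)]
stop []
7178 [0.09459143 0.10062535 0.11477271]
knob 560.9439086914062 -165.40960693359375 61.233299255371094 59.296966552734375 ang 18.448338
```

View pics/w3.png

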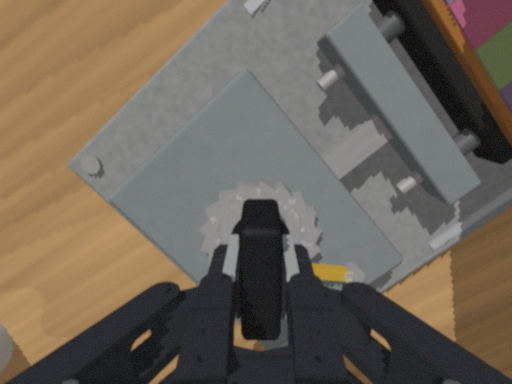

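{"name": "play_rows", "arguments": {"increments": [{"offset": [0,0,0],"turn": 5,"fingers": 0},{"offset": [0,0,0],"turn": 8,"fingers": 0},{"offset": [0,0,0],"turn": 8,"fingers": 0},{"offset": [0,0,0],"turn": 8,"fingers": 0},{"offset": [0,0,0],"turn": 8,"fingers": 0},{"offset": [0,0,0],"turn": 4,"fingers": 0},{"offset": [0,0,0],"turn": 0,"fingers": 0}]}}

```text
time_s: 7.3
tool_pos: [0.5703, -0.1671, 0.0861]
orientation: [0.702, -0.095, 0.7, 0.096]
contact_force: [3.2, 2.9, 0.8]
opening: 0.0172
```

```bash
python3 go.py .5693 -.1678 .086;python3 -c "
from h import *
import time
ci=camera_info('side');p,d=snapshot('side');cv2.imwrite('pics/s4.png',cv2.resize(p[170:290,200:340],None,fx=5,fy=5,interpolation=cv2.INTER_CUBIC));show();p,d=snapshot('scene');cv2.imwrite('pics/c4.png',cv2.resize(p[160:260,160:310],None,fx=5,fy=5,interpolation=cv2.INTER_CUBIC));show()"
```

```text
7.3 [ 0.5703 -0.1671  0.0861] F [3.2 2.9 0.8] M [ 0.69 -0.7   0.05] op 0.0172 x [ 0.003  0.001 -1.   ] zang 15.5 q6 -0.729
tool delta mm [ 0.1 -0.4 -1.1]
cam pos [ 0.548 -0.09   0.211] fwd [ 0.09 -0.3  -0.95]
 7.35 [ 0.5702 -0.1671  0.0861] F [4.2 4.4 0.7] M [ 0.66 -0.66  0.07] op 0.0166 x [ 0.003  0.001 -1.   ] zang 15.6 q6 -0.73
 7.4 [ 0.5703 -0.1671  0.0861] F [3.5 4.  1.6] M [ 0.68 -0.68 -0.01] op 0.017 x [ 0.003  0.001 -1.   ] zang 15.6 q6 -0.731
```

View pics/s4.png

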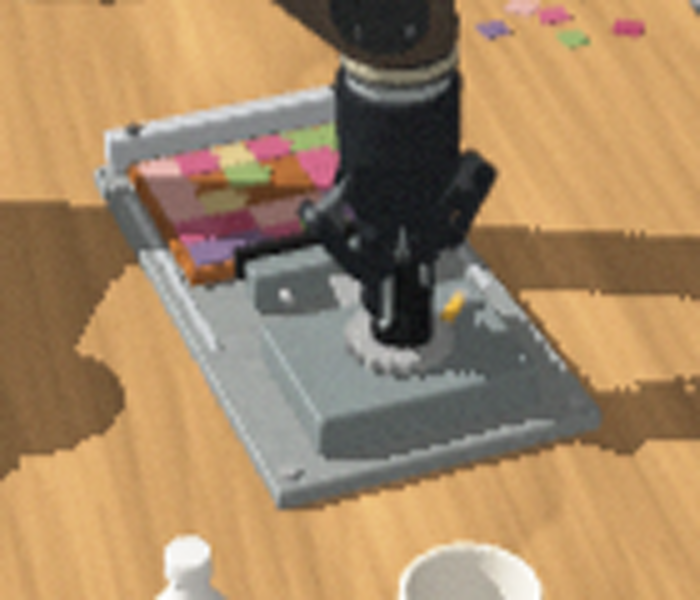

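View pics/c4.png

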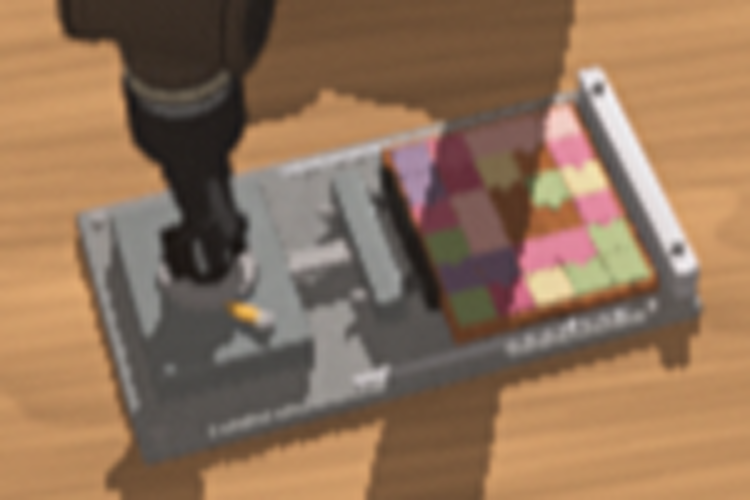

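{"name": "play_rows", "arguments": {"increments": [{"offset": [0,0.6,0.9],"turn": 5,"fingers": 0},{"offset": [0,0,0],"turn": 7,"fingers": 0},{"offset": [0,0,0],"turn": 8,"fingers": 0},{"offset": [0,0,0],"turn": 0,"fingers": 0},{"offset": [0,0,0],"turn": 0,"fingers": 0}]}}

```text
time_s: 7.9
tool_pos: [0.5707, -0.167, 0.0861]
orientation: [0.707, 0.026, 0.706, -0.026]
contact_force: [3.5, 2.1, -0.0]
opening: 0.0173
```

```bash
cat > chk.py <<'E'
from h import *
import sys
t=sys.argv[1]
show();p,d=snapshot('scene');s=p[160:260,160:310]
cv2.imwrite(f'pics/c{t}.png',cv2.resize(s,None,fx=5,fy=5,interpolation=cv2.INTER_CUBIC));show()
p,d=snapshot('wrist');cv2.imwrite(f'pics/w{t}.png',p);show()
E
python3 chk.py 5
```

```text
7.9 [ 0.5707 -0.167   0.0861] F [ 3.5  2.1 -0. ] M [ 0.35 -0.82  0.09] op 0.0173 x [ 0.002 -0.    -1.   ] zang -4.2 q6 -0.382
 7.95 [ 0.5707 -0.1671  0.0861] F [3.5 2.1 1.1] M [ 0.41 -0.9   0.1 ] op 0.0171 x [ 0.002 -0.    -1.   ] zang -4.2 q6 -0.382
 8.0 [ 0.5707 -0.1671  0.0861] F [4.8 1.8 0.2] M [ 0.45 -0.96  0.07] op 0.0172 x [ 0.002 -0.    -1.   ] zang -4.3 q6 -0.381
```

View pics/c5.png

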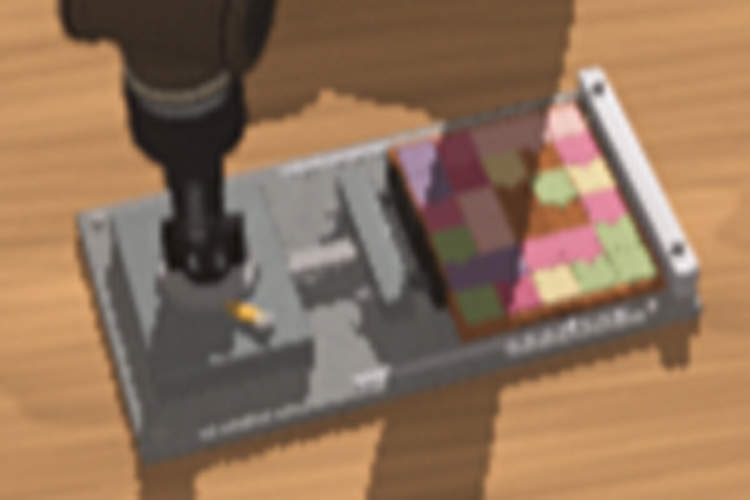

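View pics/w5.png

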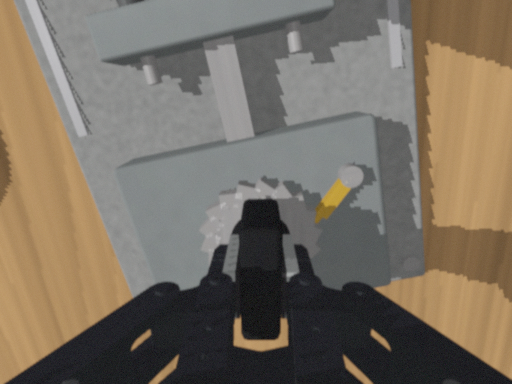

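{"name": "play_rows", "arguments": {"increments": [{"offset": [0,0.4,0.8],"turn": 5,"fingers": 0},{"offset": [0,0,0],"turn": 6,"fingers": 0},{"offset": [0,0,0],"turn": 5,"fingers": 0},{"offset": [0,0,0],"turn": 4,"fingers": 0},{"offset": [0,0,0],"turn": 0,"fingers": 0},{"offset": [0,0,0],"turn": 0,"fingers": 0}]}}

```text
time_s: 8.6
tool_pos: [0.5712, -0.1672, 0.0861]
orientation: [0.692, 0.148, 0.691, -0.149]
contact_force: [3.8, 0.4, 0.9]
opening: 0.0172
```

```bash
python3 chk.py 6
```

```text
8.6 [ 0.5712 -0.1672  0.0861] F [3.8 0.4 0.9] M [ 0.08 -0.82  0.14] op 0.0172 x [ 0.001 -0.001 -1.   ] zang -24.2 q6 -0.032
 8.65 [ 0.5712 -0.1671  0.0861] F [3.7 0.4 0.8] M [ 0.03 -0.82  0.13] op 0.0172 x [ 0.001 -0.001 -1.   ] zang -24.3 q6 -0.031
 8.7 [ 0.5712 -0.1672  0.0861] F [4.6 0.8 1.2] M [-0.02 -0.84  0.19] op 0.0172 x [ 0.001 -0.001 -1.   ] zang -24.3 q6 -0.031
```

View pics/c6.png

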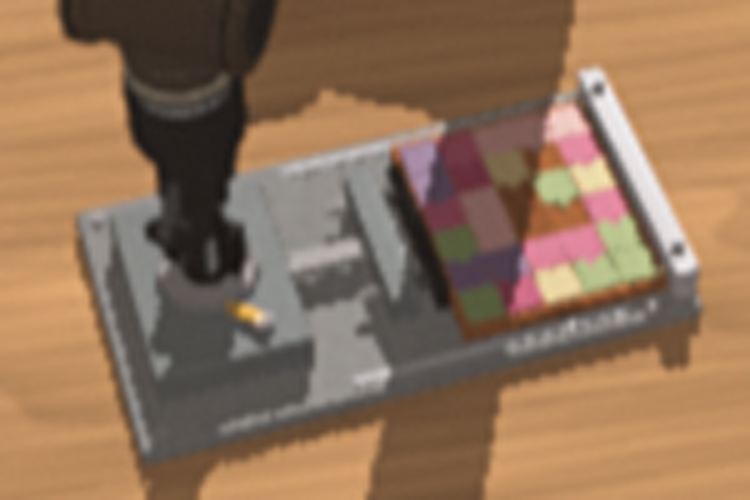

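Torque is about 0.15 N m, so the squeeze is around 7 N and the board is at the stop. One more tooth should give about 14 N. I'll average the torque before taking it.

```bash
cat > avg.py <<'E'
from h import *
import sys
M=[]
for i in range(int(sys.argv[1])):
    snapshot('scene');M.append(get_state()['ft_torque'][2])
m=np.mean(M);print('Mz',m.round(3),np.std(M).round(3),'squeeze',((m-.05)/.014).round(1));show()
E
python3 avg.py 16
```

```text
Mz 0.16 0.018 squeeze 7.9
 9.5 [ 0.5712 -0.1671  0.0861] F [ 4.9 -1.4  1.4] M [-0.31 -1.    0.14] op 0.0171 x [ 0.001 -0.001 -1.   ] zang -24.4 q6 -0.029
```

{"name": "play_rows", "arguments": {"increments": [{"offset": [0,0.3,0.7],"turn": 5,"fingers": 0},{"offset": [0,0,0],"turn": 5,"fingers": 0},{"offset": [0,0,0],"turn": 5,"fingers": 0},{"offset": [0,0,0],"turn": 5,"fingers": 0},{"offset": [0,0,0],"turn": 1,"fingers": 0},{"offset": [0,0,0],"turn": 0,"fingers": 0}]}}

```text
time_s: 10.1
tool_pos: [0.5716, -0.1674, 0.0861]
orientation: [0.653, 0.272, 0.652, -0.273]
contact_force: [3.5, -3.0, 2.1]
opening: 0.0171
```

```bash
python3 avg.py 12; python3 look.py 7
```

```text
Mz 0.265 0.038 squeeze 15.4
 10.7 [ 0.5716 -0.1674  0.0861] F [ 3.3 -4.3  3.3] M [-0.86 -0.65  0.3 ] op 0.0174 x [ 0.    -0.001 -1.   ] zang -45.3 q6 0.337
knob_grip [(array([ 0.5702, -0.172 ,  0.0844]), 0.59)]
wheel_center []
jaw_way [(array([ 0.5535, -0.0411,  0.012 ]), 0.87)]
board_center []
stop []
7169 [0.09463834 0.10062967 0.11474189]
knob 578.5751342773438 -163.76742553710938 59.64640808105469 60.2406005859375 ang -6.7263117
```

View pics/w7.png

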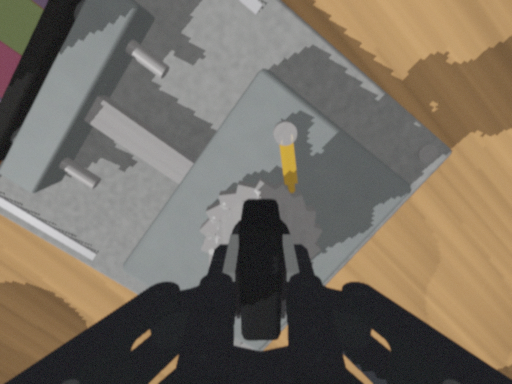

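About 15.4 N including ~3° past the tooth, so about 14 N on the tooth. I'll ease back to check that the pawl takes the load, and only then open.

{"name": "play_rows", "arguments": {"increments": [{"offset": [0,0,0],"turn": -2,"fingers": 0},{"offset": [0,0,0],"turn": -1,"fingers": 0},{"offset": [0,0,0],"turn": -1,"fingers": 0},{"offset": [0,0,0],"turn": 0,"fingers": 0},{"offset": [0,0,0],"turn": 0,"fingers": 0}]}}

```text
time_s: 11.5
tool_pos: [0.5715, -0.1673, 0.0861]
orientation: [0.662, 0.249, 0.661, -0.25]
contact_force: [2.7, -4.4, 3.0]
opening: 0.0175
```

```bash
python3 avg.py 8
```

```text
Mz 0.248 0.023 squeeze 14.1
 11.9 [ 0.5715 -0.1673  0.0861] F [ 2.8 -4.9  2.6] M [-0.88 -0.58  0.24] op 0.0171 x [-0.    -0.001 -1.   ] zang -41.3 q6 0.268
```

{"name": "play_rows", "arguments": {"increments": [{"offset": [0,0,0],"turn": -1,"fingers": 0},{"offset": [0,0,0],"turn": -1,"fingers": 0},{"offset": [0,0,0],"turn": -1,"fingers": 0},{"offset": [0,0,0],"turn": 0,"fingers": 0},{"offset": [0,0,0],"turn": 0,"fingers": 0}]}}

```text
time_s: 12.4
tool_pos: [0.5715, -0.1673, 0.0861]
orientation: [0.668, 0.232, 0.668, -0.233]
contact_force: [2.1, -5.0, 4.6]
opening: 0.0169
```

```bash
python3 avg.py 8
```

```text
Mz 0.082 0.023 squeeze 2.3
 12.8 [ 0.5715 -0.1673  0.0861] F [ 2.1 -4.6  1.7] M [-0.98 -0.54  0.06] op 0.0175 x [-0.    -0.001 -1.   ] zang -38.4 q6 0.216
```

The torque fell from 0.25 to 0.08 N m over 3°, so the pawl carries the load. Now I release and lift.

{"name": "play_rows", "arguments": {"increments": [{"offset": [0,0,0],"turn": -1,"fingers": 0},{"offset": [0,0,0],"turn": 0,"fingers": 1},{"offset": [0,0,0],"turn": 0,"fingers": 1},{"offset": [0,0,0],"turn": 0,"fingers": 1},{"offset": [0,0,0],"turn": 0,"fingers": 1},{"offset": [0,0,0],"turn": 0,"fingers": 1},{"offset": [-20,0,0],"turn": 0,"fingers": 1},{"offset": [-30,0,0],"turn": 0,"fingers": 1}]}}

```text
time_s: 13.6
tool_pos: [0.5697, -0.1657, 0.1337]
orientation: [0.668, 0.227, 0.672, -0.226]
contact_force: [0.3, -0.9, -0.6]
opening: 0.0853
```

{"name": "play_rows", "arguments": {"increments": [{"offset": [-40,0,0],"turn": 0,"fingers": 1},{"offset": [-40,0,0],"turn": 0,"fingers": 1},{"offset": [-30,0,0],"turn": 0,"fingers": 1},{"offset": [0,0,0],"turn": -8,"fingers": 1},{"offset": [0,0,0],"turn": -8,"fingers": 1},{"offset": [0,0,0],"turn": -8,"fingers": 1},{"offset": [0,0,0],"turn": -8,"fingers": 1},{"offset": [0,0,0],"turn": -8,"fingers": 1}]}}

```text
time_s: 14.4
tool_pos: [0.5713, -0.1665, 0.2457]
orientation: [0.707, -0.018, 0.707, 0.018]
contact_force: [0.7, 0.0, -0.3]
opening: 0.0854
```

```bash
python3 chk.py 8; python3 look.py 9
```

```text
14.4 [ 0.5713 -0.1665  0.2457] F [ 0.7  0.  -0.3] M [ 0.04 -0.    0.01] op 0.0854 x [-0.001  0.001 -1.   ] zang 2.9 q6 -0.506
 14.45 [ 0.5713 -0.1665  0.2456] F [-0.2  0.  -0.5] M [ 0.05 -0.01  0.01] op 0.0853 x [-0.001  0.001 -1.   ] zang 3.2 q6 -0.509
 14.5 [ 0.5713 -0.1665  0.2457] F [ 0.2 -0.  -0.3] M [-0.   -0.05  0.04] op 0.0854 x [-0.001  0.    -1.   ] zang 2.6 q6 -0.5
knob_grip [(array([ 0.5666, -0.1701,  0.0857]), 0.98)]
wheel_center [(array([ 0.5685, -0.1666,  0.061 ]), 0.65)]
jaw_way [(array([ 0.5554, -0.0398,  0.0129]), 0.68)]
board_center []
stop []
1148 [0.09514051 0.1002346  0.10190923]
knob 570.1351928710938 -166.54824829101562 55.516807556152344 17.8939208984375 ang 52.700924
```

View pics/c8.png

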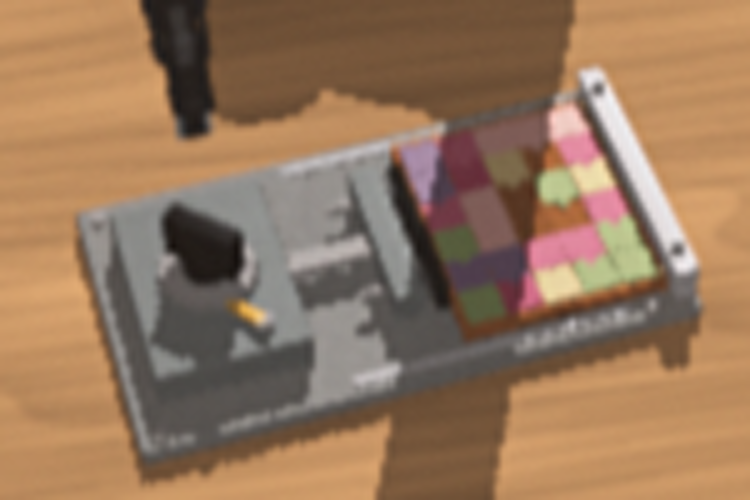

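View pics/w9.png

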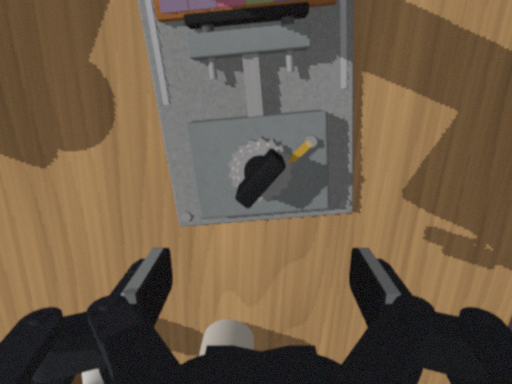

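```bash
python3 - <<'E'
from h import *
a=np.radians(7.8);ex=np.array([np.cos(a),np.sin(a)]);ey=np.array([-np.sin(a),np.cos(a)])
o=np.array([.5693,-.1671])+.125*ey
for f in('w1','w9'):
  z=np.load(f+'.npz');P=z['P'];d=z['d'];p=z['p'].astype(int).sum(-1)
  X=(P[...,:2]-o)@ex;Y=(P[...,:2]-o)@ey;Z=P[...,2]
  b=(abs(X)<.045)&(d>0)&(Y>-.06)&(Y<.06)
  j=b&(abs(Z-.0445)<.004)&(p>270); k=b&(Z>.037)&(Z<.046)&(p<200)
  for n,m in(('jaw',j),('pad',k)): print(f,n,m.sum(),(np.percentile(Y[m],[3,50,97])*1000).round(1))
for c in('side',):
  p,dd=snapshot(c);cv2.imwrite('pics/s9.png',cv2.resize(p[170:290,200:340],None,fx=5,fy=5,interpolation=cv2.INTER_CUBIC))
  print([(n,np.round(landmark_of(c,n)[0]['centre'],3)) for n in('mug','glue','tub') if landmark_of(c,n)])
E
```

```text
w1 jaw 1529 [-40.9 -31.1 -21. ]
w1 pad 719 [-6.2 -2.5  2.4]
w9 jaw 2214 [-7.7  2.2 12.2]
w9 pad 1165 [21.  25.3 30.3]
[('mug', array([ 0.534, -0.451, -0.002])), ('glue', array([ 0.387, -0.42 , -0.001])), ('tub', array([0.47 , 0.505, 0.001]))]
```

View pics/s9.png

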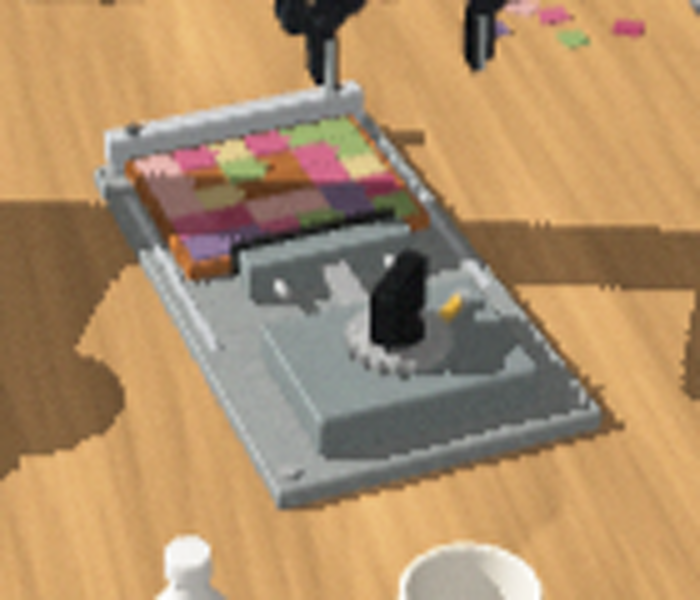

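```bash
python3 -c "
from plant import *
print(close_job())"
```

```text
the job is handed in; nothing more can be done
None
```

The board is clamped and the job is handed in at about 15 s of the 53 s allowed. I gripped the knob once, wound it clockwise seven teeth, eased back until the pawl took the load, then opened the gripper and lifted clear.

- **Squeeze from torque:** the knob felt 0.265 N m just past the seventh tooth, which is about 14 N of squeeze on the tooth. The torque fell from 0.25 to 0.08 N m over 3° of easing back, so the pawl is holding.
- **Squeeze from wrist depth:** the jaw moved 33.3 mm and the pad 27.8 mm, so the pad is pushed in about 5.5 mm (about 11 N). This is a little below the torque figure, but both are inside 7.5 to 18.5 N.
- **Robot and bystanders:** the gripper stands clear, with no force on it at the last reading. The gripper went nowhere near the tub, mug or glue while low. I located them only at the end and did not measure their positions at the start.

**One disagreement:** the last picture puts the bar at about 135° of turn, where seven teeth should be 140°. The jaw travel of 33.3 mm, against 34.2 mm for seven teeth and 29.3 mm for six, fits seven.

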